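# Lathe brake lever check

## Robot

A 6-joint arm with a two-finger parallel gripper is mounted at the origin on the work surface. World frame = base frame: x ahead of the robot, y to its left, z up, the work surface at z = 0. Lengths are in m, angles in rad, forces in N, time in s.
With the tool pointing down it reaches from about 0.4 to 0.825 m from the base axis. Payload 7 kg.
Tool frame: the origin (TCP) lies on the centre line of the jaws, within the pads' length; the fingertips stand 25 mm ahead of it and the grasp point (between the pads) lies 6 mm ahead of it; z points along the fingers, y is the line along which they close (so a half turn about z gives the same grasp; the last joint's range is limited). The gripper opens to 88 mm and grips with 3 to 60 N. Pads are 19 mm wide; open, the fingers measure 130 mm over their backs; the gripper's body (78 mm by 193 mm) begins 47 mm behind the grasp point.
Start: joints at [0.288, 0.359, 0.012, 0, -1.224, -0.288], TCP at [0.675, -0, 0.252] pointing down, gripper open.
Joint ranges: [-3.07, 3.07], [-1.43, 2.12], [-1.02, 1.25], [-3.03, 1.67], [-3.05, -0], [-3.03, 3.03]. Speed limits (rad/s): [2.39, 2.39, 3.01, 3.14, 3.14, 3.14].

## Interface

Orientations are given as [roll, pitch, yaw] about the fixed x, y, z axes, in that order (R = Rz(yaw) Ry(pitch) Rx(roll)).
In Python, from station import readout, vision, arm gives the robot as it stands. The module is installed in compiled form; this text tells all that it offers.
- The arm moves only by the tool carry_out, never from a script. Its argument "commands" is a list of rows, each an object with "dp": the shift along the tool's x, y, z in m, a list of three; "rotation": the turn, a rotation vector about the tool's x, y, z in degrees, a list of three. In form: [{"dp": [dx, dy, dz], "rotation": [wx, wy, wz]}, ...]. A call has 1 to 8 rows; each row shifts and turns the commanded pose from where the row before left it, along the tool's axes as they then stand; what a row does not reach is not made up. A row lasts 1/8 s, in which the tool goes at most 62.5 mm and 10.7 degrees, less where a joint would pass 70% of its speed; a pose out of reach is approached as far as the arm can. A call with a gripper value outside its range is refused whole. "grip" is the finger opening in m, from 0 to 0.0876, set as the call begins (left out, the last holds). The fingers move at their own pace and stop on an object; "force" is the grip in N (left out, the last holds). Time passes only in rows, so rows that do not move let the fingers close. It gives the time, the measured TCP pose, the force, the opening and the grip force at its end, in the units of the state.
- readout.get_state(): the state, without advancing time (a new reading comes with each control period).
- vision.grab_frame(name): name is "scene" or "side" or "wrist"; returns (picture, depth): 384x512x3 uint8, red, green, blue; 384x512 float32, m along the optical axis (not along the pixel's ray), 0 where there is no reading.
- vision.calibration(name): a dict with "fovy" (degrees; the focal length in pixels is half the picture's height over the tangent of half this angle, whatever the lens; pixels are square), "cx", "cy" (the principal point, pixels), "origin" and "attitude" of the camera in the world; the wrist camera has in their place "mount" (4x4, takes a point from camera to tool coordinates, whose origin is the TCP and whose axes are the flange's). Camera axes: x right, y down, z forward; pixel columns grow to the right and rows downward; lengths in m; the calibration is good to about 2 mm. A picture is of the moment at which its call begins: read the wrist's pose just before it. calibration takes no time and is no camera call.
- arm.job_done(): hands the job in; it is judged then, once.
Trained networks look in the newest picture that a camera, given by its name, has taken for a name from the list of things; names that differ only in an ending like _2 or _b are one class to them, and where a whole thing is asked for, a point or a joint stands for the part that bears it (a point fixed in the world has none). Each returns a list of dicts, best first, with "score" (0 to 1); they miss things now and then, are a little off and sometimes report something else, mostly with a low value. They report only what shows in the picture. A call takes as long as a camera call. They do not tell look-alikes from the thing itself.
- vision.trace(label, camera): "pixels" (384x512 bool, what is visible of it) and "position" ([row, column] in pixels, amid what is visible of it).
The state is a dict: "t": time; "q": joint angles; "qd": joint speeds; "joint_efforts": joint torques, N m; "eef_pos": TCP position; "ee_rot": TCP orientation; "force": force on the tool from outside, world axes, zero at the start; "moment": the same for the moment, N m; "width": finger opening in m; "gripper_force": force on a finger pad.
Only numpy, scipy, OpenCV 4.12 (cv2) and the standard library are available. Lean on these libraries where they do the work, as an engineer would, in place of code of your own. Each camera call takes 0.05 s, during which the arm holds its last target. There are 200 camera calls.

## Task

Check the wood lathe's brake: with the outside of the closed fingers press the red-sleeved hand lever in towards its bar until it comes up against its stop, lean on it firmly (about 15 N) for a good second, then let it spring all the way back out. Then press the green button fully down to confirm the check, and move clear. Press on the red sleeve only, grasp nothing, keep off the bar and the back of the lever, and leave the yellow lever, the white button and everything lying about alone.

Things in the scene. Friction and masses are not known exactly. Their poses are not given: they have to be found in the camera images.
- brake_sleeve: red sleeve, 110 mm long, 28 mm high, over the robot-side face of the BRAKE lever. Origin: middle of its pressing face, 110 mm above the surface, 98 mm along the lever from the hinge; moves with the lever. Its x, square to the face, points into the lever and on to the bar (the pressing direction at that moment); y along the lever, away from the hinge; z up. Sleeve face to lever back: 20 mm
- brake_lever (a joint): brake lever angle about its upright hinge (lever 160 mm long): 0 = out at rest, grows as pressed to the bar; firm stop at 0.30 rad (29 mm of travel at mid-sleeve), leaving 19 mm there between lever and bar. Seen from above it turns clockwise when pressed. A spring returns it: at mid-sleeve about 3.4 N at rest, 6 N at the stop, where it then gives no further
- brake_lever_hinge (a point): hinge axis of the brake lever, 110 mm above the surface, at the end of the bar that carries the hinge (the steel pin's top is 130 mm up, the blue block round it 94 mm)
- brake_bar: fixed steel bar with black rubber grip, beyond the brake lever seen from the robot, 225 mm long, 31 mm thick; origin its middle, 110 mm up; y along it. Its blue bracket has a 130 x 250 mm base plate, 12 mm thick. Not to be touched
- brake_back: grey strip on the back of the brake lever, the side that faces the bar, 110 mm long, 24 mm high; not to be touched
- clutch_lever (a joint): angle of the CLUTCH hand lever: the same bracket, bar and lever but with a yellow sleeve; 0 = out at rest; leave alone
- clutch_sleeve: yellow sleeve of the clutch lever, origin and axes as the red one; a distractor
- ok_top (a point): centre of the top of the GREEN push button, 32 mm across, about 82 mm above the surface, pressed straight down; it stands on a grey box 70 x 70 x 60 mm in front of the levers
- ok (a joint): travel of the green button: 0 = up, 0.006 m = fully down; its spring takes 5 N at full travel and lifts it again
- run_top (a point): top of the WHITE push button on a like grey box; leave alone
- run (a joint): travel of the white button, 0 = up, 0.006 m = down
- bowl: bystander, loose, not to be disturbed: small turned bowl of pale wood, 110 mm across, 45 mm high; origin centre of its underside
- tin: bystander, loose, not to be disturbed: brass-coloured wax tin, 70 mm across, 32 mm high; origin centre of its underside
- cork: bystander, loose, not to be disturbed: cork sanding block 100 x 55 x 30 mm; origin centre of its underside
- glue: bystander, loose, not to be disturbed: yellow glue bottle with orange cap, 60 mm across, 150 mm high; origin centre of its underside
- gouge: bystander, loose, not to be disturbed: turning gouge lying down, wooden handle 200 mm and steel shaft 160 mm, 32 mm thick; its own x runs along it, origin where handle meets shaft
- blank: bystander, loose, not to be disturbed: dark round wood blank, 120 mm across, 40 mm thick; origin centre of its underside
Not all that is in view belongs to the job. Leave any orange or pink look-alike of the part that bears ok_top alone. Leave any orange look-alike of the part that bears run_top alone.

How it is judged:
By the outcome, as a careful person would: the job done as asked, in the order asked, and still so for the second after the job is handed in, with the robot touching nothing.
It also fails if it takes over 58 s, if anything falls off the work surface, if the arm or the gripper's body presses on something with over 40 N, if the wrist force passes 120 N, or if a joint passes its speed limit or range.

## Working session

There is one attempt and no reset: what is moved stays moved. The work goes in short steps, Python scripts to look and compute and a tool call to move; the robot and the scene stay as the last step left them, time stands still between calls to the robot, and variables do not carry over. Pictures are saved under pics/ and viewed, at most 10 in all, crops included, and the job is handed in when it is done.

Besides the shell and the picture viewer there is one more tool, called by a JSON object that holds its "method" and its "body". carry_out: Moves the arm, as the interface text tells. Its arguments: {"type":"object","properties":{"commands":{"type":"array"},"grip":{"type":"number"},"force":{"type":"number"}},"required":["commands"]}

```bash
mkdir -p pics; cat > h.py <<'E'
import numpy as np, cv2
from scipy.spatial.transform import Rotation as R
from station import readout, vision, arm
def cam(n):
    c=vision.calibration(n); f=192/np.tan(np.radians(c['fovy'])/2)
    return c,f
def pose(n):
    c,f=cam(n)
    if 'mount' in c:
        s=readout.get_state(); M=np.array(c['mount'])
        T=np.eye(4);T[:3,:3]=R.from_euler('xyz',s['ee_rot']).as_matrix();T[:3,3]=s['eef_pos']
        return T@M
    a=np.array(c['attitude']);T=np.eye(4)
    T[:3,:3]=a if a.shape==(3,3) else (R.from_euler('xyz',a).as_matrix() if a.size==3 else R.from_quat(a).as_matrix())
    T[:3,3]=c['origin'];return T
def cloud(n):
    T=pose(n); im,d=vision.grab_frame(n); c,f=cam(n)
    v,u=np.mgrid[:384,:512]
    P=np.stack([(u-c['cx'])/f*d,(v-c['cy'])/f*d,d],-1)@T[:3,:3].T+T[:3,3]
    P[d==0]=np.nan
    return im,P
E
python3 - <<'E'
from h import *
s=readout.get_state();print({k:np.round(v,3) for k,v in s.items()})
ims=[]
for n in ['scene','side']:
    print({k:v for k,v in vision.calibration(n).items()})
    im,P=cloud(n);np.savez(n,im=im,P=P);ims.append(im)
    for l in ['brake_sleeve','brake_bar','ok_top','clutch_sleeve','run_top','glue','bowl','tin','cork','gouge','blank']:
        for r in vision.trace(l,n)[:3]:
            if r['score']>.3: print(n,l,round(r['score'],2),np.round(r['position']),np.round(np.nanmedian(P[r['pixels']],0),3))
print(vision.calibration('wrist'))
cv2.imwrite('pics/scene.png',cv2.resize(ims[0],(800,600))[...,::-1]);cv2.imwrite('pics/side.png',cv2.resize(ims[1],(800,600))[...,::-1])
E
```

```text
{'t': np.float64(0.0), 'q': array([ 0.288,  0.359,  0.011, -0.   , -1.224, -0.288]), 'qd': array([-0.   , -0.   ,  0.001, -0.   ,  0.   ,  0.001]), 'joint_efforts': array([-1.0000e-03, -5.8273e+01,  2.9306e+01,  6.9970e+00,  7.0000e-03,
       -0.0000e+00]), 'eef_pos': array([ 0.675, -0.   ,  0.251]), 'ee_rot': array([ 3.14 , -0.   , -1.571]), 'force': array([-0.326,  0.247, -0.383]), 'moment': array([0.025, 0.013, 0.075]), 'gripper_force': np.float64(0.0), 'width': np.float64(0.088)}
{'fovy': 46.33147338147575, 'cx': 247.93779210839418, 'cy': 191.3269070128643, 'origin': array([1.21302706, 0.42724678, 1.12571259]), 'attitude': array([-2.47967638,  0.0126027 ,  2.07531927])}
scene brake_sleeve 0.72 [192. 253.] [0.477 0.011 0.031]
scene brake_sleeve 0.63 [222. 287.] [0.578 0.19  0.123]
scene brake_sleeve 0.43 [231. 285.] [0.592 0.184 0.114]
scene brake_bar 0.78 [251. 272.] [0.665 0.189 0.122]
scene brake_bar 0.54 [175. 170.] [ 0.584 -0.197  0.118]
scene ok_top 0.54 [150. 263.] [ 0.349 -0.009  0.082]
scene clutch_sleeve 0.6 [230. 285.] [0.595 0.187 0.115]
scene clutch_sleeve 0.42 [169.
[... 1064 characters left out ...]
13. 204.] [0.5   0.45  0.072]
side glue 0.72 [340. 317.] [ 0.402 -0.42   0.026]
side bowl 0.71 [114. 251.] [0.664 0.43  0.029]
side cork 0.65 [171. 332.] [0.771 0.014 0.029]
side gouge 0.76 [340. 318.] [ 0.403 -0.42   0.026]
side blank 0.78 [151. 190.] [0.387 0.304 0.038]
{'fovy': 71.715832810001, 'cx': 250.2572489504357, 'cy': 189.08156185218996, 'mount': array([[ 1.34326214e-04, -9.59552036e-01, -2.81531300e-01,
         7.53471190e-02],
       [ 9.99999904e-01,  1.16482627e-05,  4.37425916e-04,
        -4.96768392e-04],
       [-4.16453578e-04, -2.81531332e-01,  9.59551945e-01,
        -1.32326407e-01],
       [ 0.00000000e+00,  0.00000000e+00,  0.00000000e+00,
         1.00000000e+00]])}
```

View pics/scene.png

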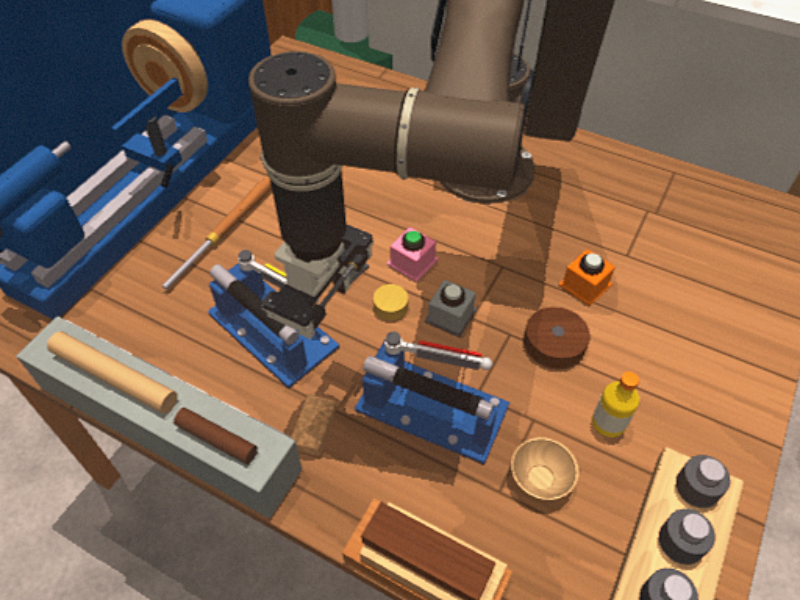

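View pics/side.png

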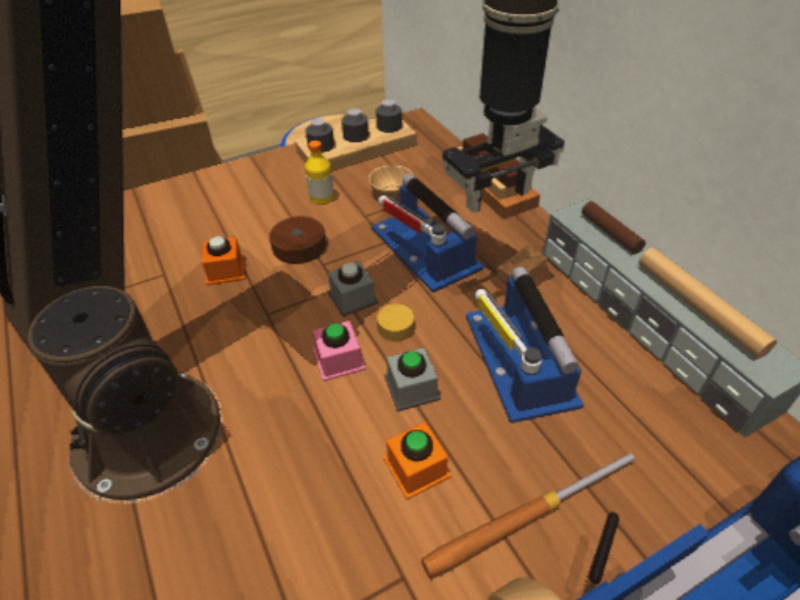

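The scene shows the red (brake) lever at scene px (450,352) and the side view shows it at (405,215). The yellow lever is at side (500,325).
There are three green-topped buttons in the side view: pink box (335,335), orange box (417,443) and grey box (411,363). The grey one fits "stands on a grey box", so that's the target. I'll measure it and confirm it in a crop.

```bash
python3 - <<'E'
from h import *
for n in ['scene','side']:
    D=np.load(n+'.npz');im,P=D['im'],D['P']
    hsv=cv2.cvtColor(im,cv2.COLOR_RGB2HSV).astype(int);h,s,v=hsv[...,0],hsv[...,1],hsv[...,2]
    m=((h<6)|(h>174))&(s>170)&(v>80)&(P[...,2]>.08)&(P[...,2]<.14)
    k,L,st,ce=cv2.connectedComponentsWithStats(m.astype(np.uint8))
    for i in range(1,k):
        if st[i,4]>25:
            Q=P[L==i];Q=Q[~np.isnan(Q[:,0])];c=Q[:,:2].mean(0);w=np.linalg.svd(Q[:,:2]-c)[2][0] if len(Q)<5000 else 0
            t=(Q[:,:2]-c)@w
            print(n,'red',ce[i].round(),st[i,4],Q.mean(0).round(4),'dir',w.round(3),'ext',np.percentile(t,[2,98]).round(3),'z',np.percentile(Q[:,2],[2,50,98]).round(3))
            top=Q[Q[:,2]>.120]; print('  top',len(top),top.mean(0).round(4) if len(top) else '')
    m=(h>45)&(h<80)&(s>120)&(v>70)&(P[...,2]>.06)&(P[...,2]<.1)
    k,L,st,ce=cv2.connectedComponentsWithStats(m.astype(np.uint8))
    for i in range(1,k):
        if st[i,4]>15:
            Q=P[L==i];Q=Q[Q[:,2]>np.nanpercentile(Q[:,2],30)];print(n,'green',(ce[i]*800/512).round(),Q.mean(0).round(4),st[i,4])
    # everything high near brake
    m=(P[...,0]>.5)&(P[...,0]<.75)&(P[...,1]>.03)&(P[...,1]<.36)&(P[...,2]>.124)&(P[...,2]<.136)
    k,L,st,ce=cv2.connectedComponentsWithStats(m.astype(np.uint8))
    for i in range(1,k):
        if st[i,4]>8: print(n,'high',(ce[i]*800/512).round(),np.median(P[L==i],0).round(4),st[i,4])
D=np.load('side.npz')['im']
a=cv2.resize(D[105:190,220:320],(700,595),interpolation=cv2.INTER_CUBIC)
b=cv2.resize(D[195:320,195:295],(400,500),interpolation=cv2.INTER_CUBIC)
o=np.zeros((600,800,3),np.uint8);a=cv2.resize(a,(400,340));o[:340,:400]=a;o[:500,400:]=b
cv2.imwrite('pics/crop.png',o[...,::-1])
E
```

```text
scene red [287. 223.] 84 [0.5786 0.1833 0.1241] dir [-0.234  0.972] ext [-0.052  0.052] z [0.12  0.124 0.127]
  top 82 [0.5784 0.1844 0.1242]
scene green [413. 236.] [ 0.3439 -0.0104  0.0837] 62
scene high [392. 338.] [0.6105 0.089  0.1305] 68
scene high [433. 344.] [0.5854 0.1561 0.125 ] 10
scene high [457. 350.] [0.5762 0.1963 0.1249] 9
scene high [377. 364.] [0.6664 0.0914 0.1256] 44
scene high [439. 388.] [0.6588 0.2043 0.1258] 267
side red [257. 138.] 157 [0.5749 0.1759 0.1128] dir [ 0.245 -0.97 ] ext [-0.052  0.048] z [0.099 0.114 0.125]
  top 43 [0.576  0.1726 0.1223]
side green [334. 331.] [ 0.3385 -0.0141  0.0821] 92
side green [411. 359.] [ 0.4238 -0.1338  0.082 ] 108
side green [416. 440.] [ 0.3575 -0.2712  0.0824] 147
side high [414. 180.] [0.6482 0.2556 0.1251] 20
side high [432. 196.] [0.6542 0.1932 0.1249] 51
side high [437. 228.] [0.6064 0.087  0.1293] 49
```

View pics/crop.png

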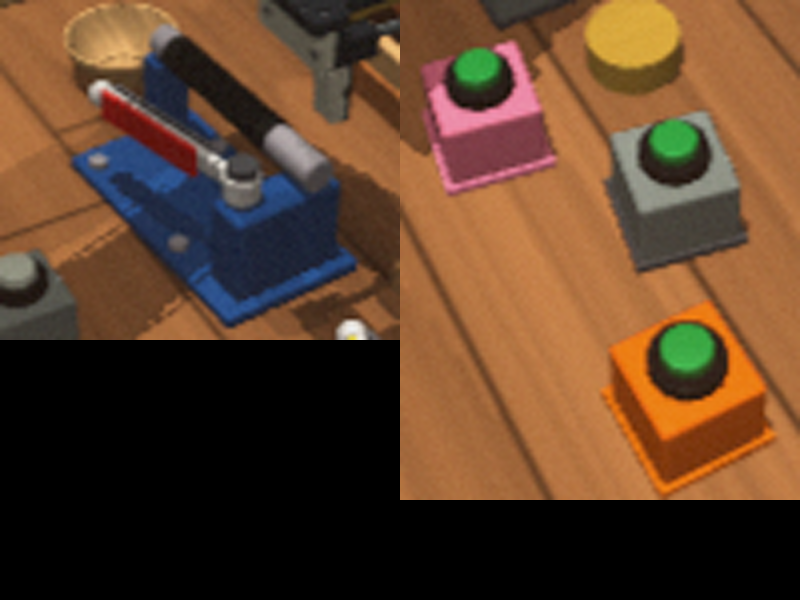

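The crop confirms the red sleeve on the near face of the bracket, with its hinge at the lower right. The middle-right green button is on the grey box, at about (0.424, -0.134, 0.082). The hinge is at about (0.608, 0.088) and the sleeve middle at about (0.575, 0.181). The gap between them is 98-99 mm, which matches the description. Tool y lies along -x, so the finger back faces +x and is nearly square to the lever at its stop. I'm closing the fingers and moving in front of the sleeve.

{"method": "carry_out", "body": {"commands": [{"dp": [-0.031,0.027,0],"rotation": [0,0,0]},{"dp": [-0.031,0.027,0],"rotation": [0,0,0]},{"dp": [-0.031,0.027,0],"rotation": [0,0,0]},{"dp": [-0.031,0.027,0],"rotation": [0,0,0]},{"dp": [-0.031,0.027,0],"rotation": [0,0,0]},{"dp": [-0.03,0.025,0],"rotation": [0,0,0]},{"dp": [0,0,0],"rotation": [0,0,0]},{"dp": [0,0,0],"rotation": [0,0,0]}], "grip": 0, "force": 20}}

```text
t: 2.2
eef_pos: [0.5151, 0.1851, 0.2518]
ee_rot: [-3.141, 0.0, -1.57]
force: [-0.4, -0.8, 0.3]
width: 0.0132
gripper_force: 0.0
```

{"method": "carry_out", "body": {"commands": [{"dp": [0,0,0.03],"rotation": [0,0,0]},{"dp": [0,0,0.03],"rotation": [0,0,0]},{"dp": [0,0,0.03],"rotation": [0,0,0]},{"dp": [0,0,0.02],"rotation": [0,0,0]},{"dp": [0,0,0.01],"rotation": [0,0,0]},{"dp": [0,0,0],"rotation": [0,0,0]},{"dp": [0,0,0],"rotation": [0,0,0]}]}}

```text
t: 3.08
eef_pos: [0.5156, 0.1851, 0.1324]
ee_rot: [-3.14, 0.001, -1.571]
force: [0.5, -0.1, 0.5]
width: 0.0006
gripper_force: 0.0
```

{"method": "carry_out", "body": {"commands": [{"dp": [0,0,0.01],"rotation": [0,0,0]},{"dp": [0,0,0],"rotation": [0,0,0]}]}}

```text
t: 3.32
eef_pos: [0.5145, 0.1848, 0.121]
ee_rot: [3.141, -0.0, -1.571]
force: [0.4, 0.1, -0.6]
width: 0.0006
gripper_force: 0.0
```

```bash
python3 - <<'E'
from h import *
o=np.zeros((600,800,3),np.uint8)
for n,sl,x in [('side',(slice(70,220),slice(180,310)),0),('scene',(slice(140,290),slice(220,350)),400)]:
    im,P=cloud(n);o[:460,x:x+398]=cv2.resize(im[sl],(398,460),interpolation=cv2.INTER_CUBIC)
    hsv=cv2.cvtColor(im,cv2.COLOR_RGB2HSV).astype(int)
    m=(hsv[...,0]>45)&(hsv[...,0]<80)&(hsv[...,1]>120)&(hsv[...,2]>70)&(P[...,2]>.079)&(P[...,2]<.09)&(abs(P[...,1]+.134)<.03)
    print(n,m.sum(),np.median(P[m],0),np.ptp(P[m],0) if m.any() else '')
cv2.imwrite('pics/near.png',o[...,::-1])
E
```

```text
side 89 [ 0.42394046 -0.1346236   0.08166519] [0.0302066  0.03177413 0.00655001]
scene 55 [ 0.42761923 -0.1321104   0.08249927] [0.03230527 0.02968673 0.00807179]
```

View pics/near.png

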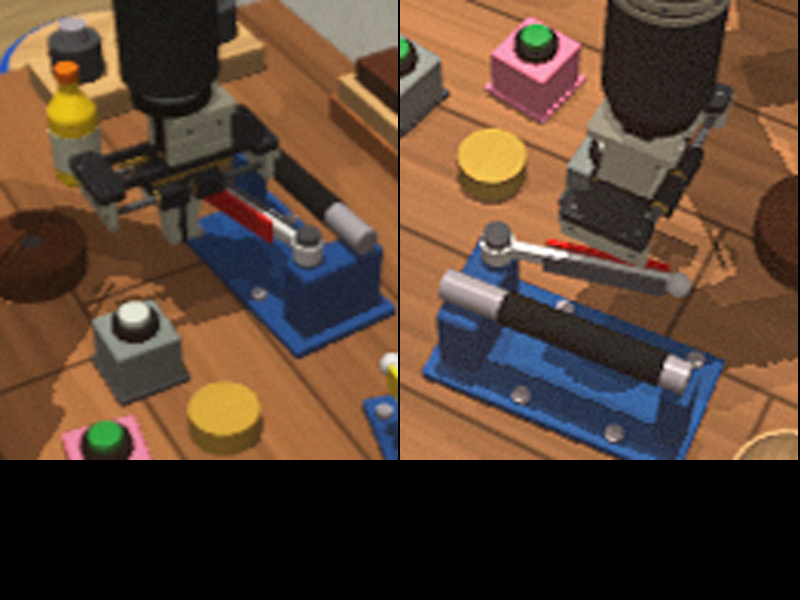

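The closed fingers stand in front of the middle of the red sleeve (side crop, 230,210), clear of the bar. I'm pressing along +x.

{"method": "carry_out", "body": {"commands": [{"dp": [0,-0.01,0],"rotation": [0,0,0]},{"dp": [0,-0.01,0],"rotation": [0,0,0]},{"dp": [0,-0.008,0],"rotation": [0,0,0]},{"dp": [0,-0.006,0],"rotation": [0,0,0]},{"dp": [0,-0.006,0],"rotation": [0,0,0]},{"dp": [0,-0.006,0],"rotation": [0,0,0]},{"dp": [0,-0.006,0],"rotation": [0,0,0]},{"dp": [0,0,0],"rotation": [0,0,0]}]}}

```text
t: 4.42
eef_pos: [0.5666, 0.1851, 0.1212]
ee_rot: [3.14, -0.0, -1.571]
force: [-3.7, 2.6, 0.0]
width: 0.0004
gripper_force: 2.0
```

{"method": "carry_out", "body": {"commands": [{"dp": [0,-0.004,0],"rotation": [0,0,0]},{"dp": [0,-0.004,0],"rotation": [0,0,0]},{"dp": [0,0,0],"rotation": [0,0,0]}]}}

```text
t: 4.8
eef_pos: [0.5744, 0.1853, 0.1213]
ee_rot: [3.141, 0.0, -1.571]
force: [-4.4, 3.4, 1.8]
width: 0.0006
gripper_force: 2.3
```

{"method": "carry_out", "body": {"commands": [{"dp": [0,-0.004,0],"rotation": [0,0,0]},{"dp": [0,-0.003,0],"rotation": [0,0,0]},{"dp": [0,0,0],"rotation": [0,0,0]}]}}

```text
t: 5.18
eef_pos: [0.5813, 0.1856, 0.1213]
ee_rot: [3.141, 0.001, -1.571]
force: [-6.0, 5.5, 1.5]
width: 0.0005
gripper_force: 2.9
```

{"method": "carry_out", "body": {"commands": [{"dp": [0,-0.002,0],"rotation": [0,0,0]},{"dp": [0,0,0],"rotation": [0,0,0]}]}}

```text
t: 5.42
eef_pos: [0.5831, 0.1857, 0.1213]
ee_rot: [3.14, 0.001, -1.571]
force: [-6.0, 5.1, 0.6]
width: 0.0009
gripper_force: 3.1
```

{"method": "carry_out", "body": {"commands": [{"dp": [-0.002,-0.002,0],"rotation": [0,0,0]},{"dp": [0,0,0],"rotation": [0,0,0]}]}}

```text
t: 5.68
eef_pos: [0.5846, 0.1862, 0.1212]
ee_rot: [3.139, -0.002, -1.571]
force: [-6.7, -0.5, 3.1]
width: 0.0005
gripper_force: 3.1
```

{"method": "carry_out", "body": {"commands": [{"dp": [-0.001,-0.001,0],"rotation": [0,0,0]},{"dp": [0,0,0],"rotation": [0,0,0]}]}}

```text
t: 5.92
eef_pos: [0.5854, 0.1865, 0.1212]
ee_rot: [3.138, -0.002, -1.571]
force: [-6.2, -3.8, 3.1]
width: 0.0006
gripper_force: 3.1
```

{"method": "carry_out", "body": {"commands": [{"dp": [0,-0.001,0],"rotation": [0,0,0]},{"dp": [0,0,0],"rotation": [0,0,0]}]}}

```text
t: 6.18
eef_pos: [0.5863, 0.1865, 0.1212]
ee_rot: [3.138, -0.002, -1.572]
force: [-5.9, -2.3, 2.0]
width: 0.0005
gripper_force: 3.4
```

{"method": "carry_out", "body": {"commands": [{"dp": [0,-0.001,0],"rotation": [0,0,0]},{"dp": [0,0,0],"rotation": [0,0,0]}]}}

```text
t: 6.42
eef_pos: [0.5865, 0.1864, 0.1211]
ee_rot: [3.137, -0.003, -1.572]
force: [-9.9, -2.1, 5.6]
width: 0.0005
gripper_force: 5.4
```

{"method": "carry_out", "body": {"commands": [{"dp": [0,-0.001,0],"rotation": [0,0,0]},{"dp": [0,0,0],"rotation": [0,0,0]}]}}

```text
t: 6.68
eef_pos: [0.5867, 0.1864, 0.1211]
ee_rot: [3.136, -0.003, -1.572]
force: [-14.6, -1.8, 7.7]
width: 0.0003
gripper_force: 7.4
```

The stop is reached: x stays at about 0.5866 and the force is climbing. I'm leaning a touch more and holding for over a second.

{"method": "carry_out", "body": {"commands": [{"dp": [0,-0.0003,0],"rotation": [0,0,0]},{"dp": [0,0,0],"rotation": [0,0,0]},{"dp": [0,0,0],"rotation": [0,0,0]},{"dp": [0,0,0],"rotation": [0,0,0]},{"dp": [0,0,0],"rotation": [0,0,0]},{"dp": [0,0,0],"rotation": [0,0,0]},{"dp": [0,0,0],"rotation": [0,0,0]},{"dp": [0,0,0],"rotation": [0,0,0]}]}}

```text
t: 7.68
eef_pos: [0.5867, 0.1864, 0.1211]
ee_rot: [3.135, -0.003, -1.572]
force: [-14.4, -1.8, 8.3]
width: 0.0005
gripper_force: 8.0
```

{"method": "carry_out", "body": {"commands": [{"dp": [0,0,0],"rotation": [0,0,0]},{"dp": [0,0,0],"rotation": [0,0,0]},{"dp": [0,0,0],"rotation": [0,0,0]},{"dp": [0,0,0],"rotation": [0,0,0]},{"dp": [0,0,0],"rotation": [0,0,0]}]}}

```text
t: 8.3
eef_pos: [0.5867, 0.1864, 0.1211]
ee_rot: [3.135, -0.003, -1.572]
force: [-14.4, 0.3, 7.6]
width: 0.0006
gripper_force: 8.0
```

{"method": "carry_out", "body": {"commands": [{"dp": [0,0.003,0],"rotation": [0,0,0]},{"dp": [0,0.006,0],"rotation": [0,0,0]},{"dp": [0,0.008,0],"rotation": [0,0,0]},{"dp": [0,0.008,0],"rotation": [0,0,0]},{"dp": [0,0.01,0],"rotation": [0,0,0]},{"dp": [0,0.015,0],"rotation": [0,0,0]},{"dp": [0,0.02,0],"rotation": [0,0,0]},{"dp": [0,0,0],"rotation": [0,0,0]}]}}

```text
t: 9.3
eef_pos: [0.5195, 0.1887, 0.1222]
ee_rot: [-3.14, 0.001, -1.57]
force: [1.3, -0.4, 0.1]
width: 0.0002
gripper_force: 0.0
```

{"method": "carry_out", "body": {"commands": [{"dp": [0,0,-0.03],"rotation": [0,0,0]},{"dp": [0,0,-0.03],"rotation": [0,0,0]},{"dp": [0,0,-0.02],"rotation": [0,0,0]},{"dp": [0,0,0],"rotation": [0,0,0]}]}}

```text
t: 9.8
eef_pos: [0.5217, 0.1891, 0.2036]
ee_rot: [-3.137, 0.003, -1.57]
force: [0.4, 0.1, -0.1]
width: 0.0003
gripper_force: 0.0
```

```bash
python3 - <<'E'
from h import *
for n in ['scene','side']:
    im,P=cloud(n)
    hsv=cv2.cvtColor(im,cv2.COLOR_RGB2HSV).astype(int);h,s,v=hsv[...,0],hsv[...,1],hsv[...,2]
    m=((h<6)|(h>174))&(s>170)&(v>80)&(P[...,2]>.08)&(P[...,2]<.14)
    k,L,st,ce=cv2.connectedComponentsWithStats(m.astype(np.uint8));i=1+np.argmax(st[1:,4])
    Q=P[L==i];c=Q[:,:2].mean(0);print(n,Q.mean(0),np.linalg.svd(Q[:,:2]-c)[2][0],st[i,4])
E
```

```text
scene [0.57838772 0.18446283 0.12391061] [-0.23645142  0.97164331] 88
side [0.57473946 0.17603368 0.11301485] [ 0.24494539 -0.96953688] 160
```

The lever is fully back: direction and position are the same as at rest. Next is the green button on the grey box.

{"method": "carry_out", "body": {"commands": [{"dp": [0.046,0.014,0],"rotation": [0,0,0]},{"dp": [0.046,0.014,0],"rotation": [0,0,0]},{"dp": [0.046,0.014,0],"rotation": [0,0,0]},{"dp": [0.046,0.014,0],"rotation": [0,0,0]},{"dp": [0.046,0.014,0],"rotation": [0,0,0]},{"dp": [0.046,0.014,0],"rotation": [0,0,0]},{"dp": [0.046,0.012,0],"rotation": [0,0,0]},{"dp": [0,0,0],"rotation": [0,0,0]}]}}

```text
t: 10.9
eef_pos: [0.4229, -0.1362, 0.2006]
ee_rot: [3.14, -0.0, -1.575]
force: [0.4, 0.4, 0.2]
width: 0.0006
gripper_force: 0.0
```

{"method": "carry_out", "body": {"commands": [{"dp": [0,0,0.03],"rotation": [0,0,0]},{"dp": [0,0,0.03],"rotation": [0,0,0]},{"dp": [0,0,0.015],"rotation": [0,0,0]},{"dp": [0,0,0],"rotation": [0,0,0]},{"dp": [0,0,0],"rotation": [0,0,0]}]}}

```text
t: 11.52
eef_pos: [0.4247, -0.1337, 0.1268]
ee_rot: [-3.141, -0.0, -1.57]
force: [0.2, 0.6, 0.1]
width: 0.0007
gripper_force: 0.0
```

```bash
python3 - <<'E'
from h import *
im,P=cloud('side')
o=cv2.resize(im[180:320,180:320],(600,600),interpolation=cv2.INTER_CUBIC)
cv2.imwrite('pics/btn.png',o[...,::-1])
E
```

```text
(no output)
```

View pics/btn.png

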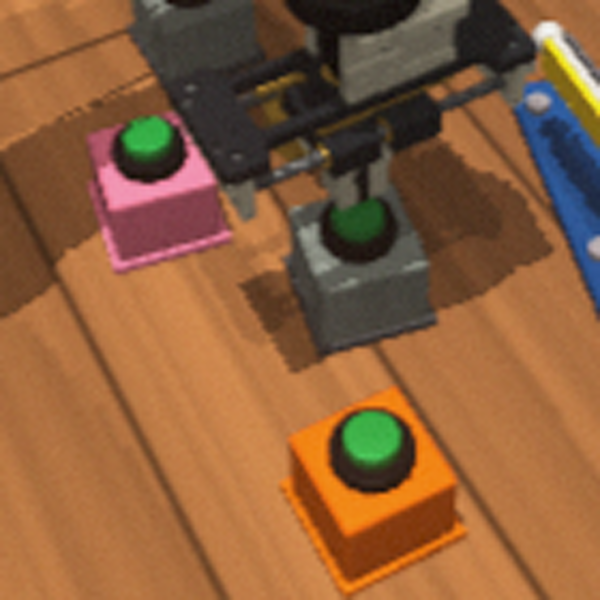

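The closed fingertips are right above the green button on the grey box (360,210 in the crop). I'm pressing down.

{"method": "carry_out", "body": {"commands": [{"dp": [0,0,0.01],"rotation": [0,0,0]},{"dp": [0,0,0.008],"rotation": [0,0,0]},{"dp": [0,0,0.003],"rotation": [0,0,0]},{"dp": [0,0,0.002],"rotation": [0,0,0]},{"dp": [0,0,0],"rotation": [0,0,0]}]}}

```text
t: 12.2
eef_pos: [0.424, -0.134, 0.1035]
ee_rot: [3.141, -0.0, -1.571]
force: [-2.3, 1.7, 3.0]
width: 0.0001
gripper_force: 1.7
```

{"method": "carry_out", "body": {"commands": [{"dp": [0,0,0.002],"rotation": [0,0,0]},{"dp": [0,0,0],"rotation": [0,0,0]}]}}

```text
t: 12.45
eef_pos: [0.4241, -0.134, 0.1016]
ee_rot: [3.141, 0.0, -1.571]
force: [-2.9, 1.6, 5.2]
width: 0.0003
gripper_force: 2.3
```

{"method": "carry_out", "body": {"commands": [{"dp": [0,0,0.001],"rotation": [0,0,0]},{"dp": [0,0,0],"rotation": [0,0,0]}]}}

```text
t: 12.7
eef_pos: [0.4242, -0.134, 0.1011]
ee_rot: [3.141, -0.0, -1.571]
force: [-4.8, 2.8, 12.4]
width: 0.0008
gripper_force: 6.3
```

{"method": "carry_out", "body": {"commands": [{"dp": [0,0,0.001],"rotation": [0,0,0]},{"dp": [0,0,0],"rotation": [0,0,0]},{"dp": [0,0,0],"rotation": [0,0,0]}]}}

```text
t: 13.08
eef_pos: [0.4242, -0.1341, 0.1009]
ee_rot: [-3.141, -0.0, -1.57]
force: [-9.6, 4.8, 24.2]
width: 0.0004
gripper_force: 11.8
```

The button has bottomed out: the force rose from 5 to 24 N with almost no further travel. I'm holding briefly and then moving clear.

{"method": "carry_out", "body": {"commands": [{"dp": [0,0,0],"rotation": [0,0,0]},{"dp": [0,0,0],"rotation": [0,0,0]},{"dp": [0,0,-0.005],"rotation": [0,0,0]},{"dp": [0,0,-0.01],"rotation": [0,0,0]},{"dp": [0,0,-0.03],"rotation": [0,0,0]},{"dp": [0,0,-0.04],"rotation": [0,0,0]},{"dp": [0,0,-0.04],"rotation": [0,0,0]},{"dp": [0,0,0],"rotation": [0,0,0]}]}}

```text
t: 14.08
eef_pos: [0.4264, -0.1341, 0.228]
ee_rot: [-3.135, 0.0, -1.57]
force: [0.7, 0.9, -0.1]
width: 0.0005
gripper_force: 0.0
```

```bash
python3 - <<'E'
from h import *
s=readout.get_state();print(s['eef_pos'],s['force'])
im,P=cloud('side');Q=np.load('side.npz')
cv2.imwrite('pics/end.png',cv2.resize(im,(800,600))[...,::-1])
E
```

```text
[ 0.42636155 -0.13410852  0.22796793] [ 0.66140712  0.90493758 -0.11245112]
```

View pics/end.png

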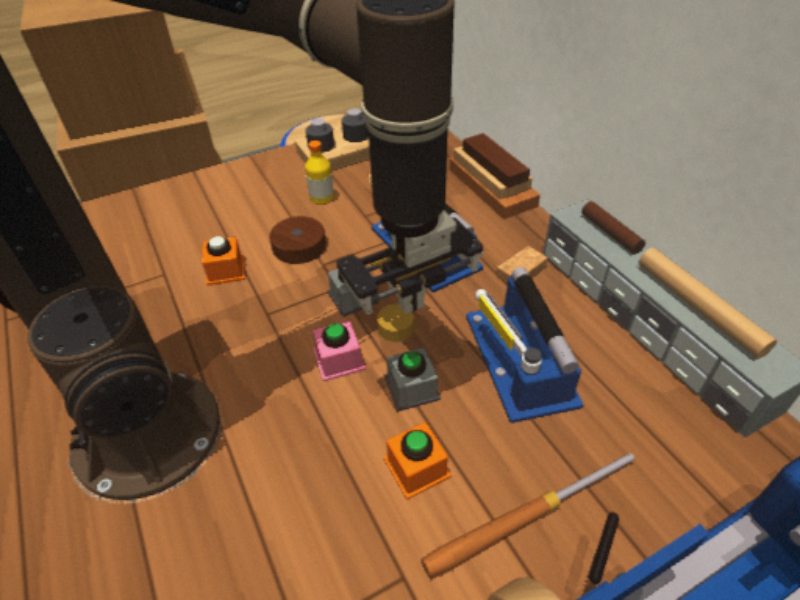

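The final view shows the tool clear at (410,290) above everything, the green button on the grey box back up at (411,360), and no visible item displaced.

```bash
python3 -c "
from station import arm;print(arm.job_done())"
```

```text
the job is handed in; nothing more can be done
None
```

The brake check is done and handed in: I pressed the red lever to its stop, held it at about 14.5 N for over 1.5 s and saw it spring fully back, then pressed the green button on the grey box fully down and moved the arm clear.

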